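# Stir the desiccant beads and stand the stirrer on its board

### The job

Turn over the drying desiccant beads: take the standing wooden stirrer by its stem, lower its foot into the clear middle of the steel bowl and, starting from the side of the bowl farthest from the robot base, stir two full wide turns clockwise as seen from above, running the foot right along the ring of beads so that they are carried round to new places, all staying in the bowl. Then stand the stirrer upright on the wooden board, foot wholly on it, and let go. Do not shove the bowl out of its place, and leave the jar on the board and the wire spool behind the bowl where they are.

Things in the scene. Friction and masses are not known exactly. Their poses are not given: they have to be found in the camera images.
- bowl: Round open bowl of plain dark steel, 0.9 kg, standing loose on the bench: 180 mm across the rim, 55 mm high, wall 4 mm, nearly upright; inner floor flat, 6 mm above the bench, 162 mm across. Origin: centre of its underside. Its x axis points away from the robot base, y to the robot's left, z up.
- stirrer: Turned wooden stirring stick, 0.15 kg, upright on the bench on its flat foot (36 mm across, 22 mm high, weighted). Above it a round stem 18 mm across up to its plain top at 135 mm. Origin: centre of the underside of the foot; z runs up the stem. Grip the stem firmly, 100 to 115 mm up: in a weak grip it swivels when beads resist.
- board: Flat square-edged wooden board fixed to the bench, 140 mm (its x) by 180 mm (its y), 15 mm thick. Origin: centre of its underside; its top is at z = 15 mm. It lies to one side of the bowl, the stirrer to the other; which is which varies. Its +y half carries the small jar.
- jar: Small closed glass jar, 42 mm across and 60 mm high, 0.12 kg, standing loose on the board, around 50 mm from the board's centre towards the board's +y. Not to be disturbed. Origin: centre of its underside.
- spool: Wire spool with grey flanges and copper wire, 72 mm across, 55 mm high, 0.3 kg, standing loose behind the bowl. Not to be disturbed. Origin: centre of its underside.
- bead1: White ceramic desiccant bead, a stubby barrel 28 mm across and 20 mm high, 20 g, one of eight alike lying loose in one layer in the bowl. At the start they stand in a ring about 48 mm from the bowl's centre, leaving the middle clear (about 60 mm across); this one starts in the left (+y) half. Origin: centre of its underside as it stood at the start (it turns with the bead).
- bead2: White ceramic desiccant bead, a stubby barrel 28 mm across and 20 mm high, 20 g, one of eight alike lying loose in one layer in the bowl. At the start they stand in a ring about 48 mm from the bowl's centre, leaving the middle clear (about 60 mm across); this one starts in the left (+y) half. Origin: centre of its underside as it stood at the start (it turns with the bead).
- bead3: White ceramic desiccant bead, a stubby barrel 28 mm across and 20 mm high, 20 g, one of eight alike lying loose in one layer in the bowl. At the start they stand in a ring about 48 mm from the bowl's centre, leaving the middle clear (about 60 mm across); this one starts in the left (+y) half. Origin: centre of its underside as it stood at the start (it turns with the bead).
- bead4: White ceramic desiccant bead, a stubby barrel 28 mm across and 20 mm high, 20 g, one of eight alike lying loose in one layer in the bowl. At the start they stand in a ring about 48 mm from the bowl's centre, leaving the middle clear (about 60 mm across); this one starts in the left (+y) half. Origin: centre of its underside as it stood at the start (it turns with the bead).
- bead5: White ceramic desiccant bead, a stubby barrel 28 mm across and 20 mm high, 20 g, one of eight alike lying loose in one layer in the bowl. At the start they stand in a ring about 48 mm from the bowl's centre, leaving the middle clear (about 60 mm across); this one starts in the right (-y) half. Origin: centre of its underside as it stood at the start (it turns with the bead).
- bead6: White ceramic desiccant bead, a stubby barrel 28 mm across and 20 mm high, 20 g, one of eight alike lying loose in one layer in the bowl. At the start they stand in a ring about 48 mm from the bowl's centre, leaving the middle clear (about 60 mm across); this one starts in the right (-y) half. Origin: centre of its underside as it stood at the start (it turns with the bead).
- bead7: White ceramic desiccant bead, a stubby barrel 28 mm across and 20 mm high, 20 g, one of eight alike lying loose in one layer in the bowl. At the start they stand in a ring about 48 mm from the bowl's centre, leaving the middle clear (about 60 mm across); this one starts in the right (-y) half. Origin: centre of its underside as it stood at the start (it turns with the bead).
- bead8: White ceramic desiccant bead, a stubby barrel 28 mm across and 20 mm high, 20 g, one of eight alike lying loose in one layer in the bowl. At the start they stand in a ring about 48 mm from the bowl's centre, leaving the middle clear (about 60 mm across); this one starts in the right (-y) half. Origin: centre of its underside as it stood at the start (it turns with the bead).

How it is judged:
By the outcome, as a careful person would: the job done as asked, in the order asked, and still so for the second after the job is handed in, with the robot touching nothing.
It also fails if it takes over 70 s, if anything falls off the work surface, if the arm or the gripper's body presses on something with over 40 N, if the wrist force passes 120 N, or if a joint passes its speed limit or range.

### The arm

A 6-joint arm with a two-finger parallel gripper is mounted at the origin on the work surface. World frame = base frame: x ahead of the robot, y to its left, z up, the work surface at z = 0. Lengths are in m, angles in rad, forces in N, time in s.
With the tool pointing down it reaches from about 0.3 to 0.875 m from the base axis. Payload 4.2 kg.
Tool frame: the origin (TCP) lies at the very end of the fingers, on their centre line; the grasp point (between the pads) lies env.grip_point_offset behind it (env.grip_point_offset is the distance from the TCP to the grasp point, in m); z points along the fingers, y is the line along which they close (so a half turn about z gives the same grasp; the last joint's range is limited). The gripper opens to 85 mm and grips with 20 to 120 N. Pads are 22 mm wide; open, the fingers measure 114 mm over their backs; the gripper's body (76 mm by 85 mm) begins 54 mm behind the grasp point. The pads swing forward as they close: fully open they stand 13 mm farther back than shut.
Start: joints at [1.176, 0.32, 1.565, -0, 1.257, -0.02], TCP at [0.211, 0.535, 0.231] pointing down, gripper open.
Joint ranges: [-3.11, 3.11], [-0.84, 2.01], [0.21, 2.61], [-1.34, 4.49], [0.05, 2.63], [-2.56, 2.56]. Speed limits (rad/s): [2.57, 2.57, 3.14, 3.14, 3.14, 3.14].

### API

Orientations are given as a rotation vector (axis times angle).
In Python, from plant import env gives the robot as it stands.
- The arm moves only by the tool apply_moves, never from a script. Its argument "targets" is a list of rows, each an object of numbers: "x", "y", "z": the shift along the tool's x, y, z scaled (see below); "rx", "ry", "rz": the turn, a rotation vector about the tool's x, y, z scaled (see below). In form: [{"x": .., "y": .., "z": .., "rx": .., "ry": .., "rz": ..}, ...]. A call has 1 to 10 rows; each row shifts and turns the commanded pose from where the row before left it, along the tool's axes as they then stand; what a row does not reach is not made up. The controller multiplies each number of a shift by 400 mm and each number of a turn by 0.1 rad. A row lasts 1/8 s, in which the tool goes at most 62.5 mm and 10.7 degrees, less where a joint would pass 70% of its speed; a pose out of reach is approached as far as the arm can. A call with a number of a shift or a turn outside -1 to 1 is refused whole. A call with a gripper value outside its range is refused whole. "gripper" is the opening, from -1 (shut) to 1 (fully open), set as the call begins (left out, the last holds). The fingers move at their own pace and stop on an object; "newtons" is the grip in N (left out, the last holds). Time passes only in rows, so rows that do not move let the fingers close. It gives the time, the measured TCP pose, the force, the opening and the grip force at its end, in the units of the state.
- env.get_state(): the state, without advancing time (a new reading comes with each control period).
- env.camera(name): name is "scene" or "top" or "wrist"; returns the picture (480x640x3 uint8, red, green, blue); there is no depth.
- env.camera_info(name): a dict with "mtx" (3x3 intrinsics, pixels), "rvec" (rotation vector, rad) and "tvec" (3), from world to camera coordinates, as OpenCV has them; the wrist camera has in their place "tool_from_camera" (4x4, takes a point from camera to tool coordinates, whose origin is the TCP and whose axes are the flange's). Camera axes: x right, y down, z forward; pixel columns grow to the right and rows downward; lengths in m; the calibration is good to about 2 mm. The wrist camera is an equidistant fisheye: a pixel r from the principal point sees the ray r / f radians off the axis. A picture is of the moment at which its call begins: read the wrist's pose just before it. camera_info takes no time and is no camera call.
- env.finish_job(): hands the job in; it is judged then, once.
The state is a dict: "clock": time; "joint_positions": joint angles; "qd": joint speeds; "tau": joint torques, N m; "tool_pos": TCP position; "ee_rot": TCP orientation; "ft_force": force on the tool from outside, world axes, zero at the start; "wrist_torque": the same for the moment, N m; "gripper_width": finger opening in m; "grip_force": force on a finger pad.
Only numpy, scipy, OpenCV 4.12 (cv2) and the standard library are available. Lean on these libraries where they do the work, as an engineer would, in place of code of your own. Each camera call takes 0.05 s, during which the arm holds its last target. There are 200 camera calls.

## Working session

There is one attempt and no reset: what is moved stays moved. The work goes in short steps, Python scripts to look and compute and a tool call to move; the robot and the scene stay as the last step left them, time stands still between calls to the robot, and variables do not carry over. Pictures are saved under pics/ and viewed, at most 10 in all, crops included, and the job is handed in when it is done.

Besides the shell and the picture viewer there is one more tool, called after "Emit:" by a JSON object that holds its "api" and its "payload", one argument or row to a line. apply_moves: Moves the arm, as the interface text tells. Shifts and turns lie within -1 to 1; 1 stands for 400 mm of shift or 0.1 rad of turn. Its arguments: {"type":"object","properties":{"targets":{"type":"array"},"gripper":{"type":"number"},"newtons":{"type":"number"}},"required":["targets"]}

```bash
mkdir -p pics; python3 - <<'E'
from plant import env
import cv2
s=env.get_state();print(s,env.grip_point_offset)
for n in("scene","top"):
    cv2.imwrite(f"pics/{n}0.png",env.camera(n)[:,:,::-1]);print(n,env.camera_info(n))
print(env.camera_info("wrist"))
E
```

```text
{'clock': 0.0, 'joint_positions': array([ 1.17600636e+00,  3.20249066e-01,  1.56569638e+00,  2.89844718e-05,
        1.25740809e+00, -2.00135625e-02]), 'qd': array([ 5.49748504e-04,  1.19664113e-03,  1.47407054e-03,  2.19022444e-05,
        5.43955828e-04, -9.07848475e-04]), 'tau': array([ 9.30830211e-04, -4.15512979e+01, -2.34172976e+01,  3.18035163e-04,
        8.01080401e-03, -1.40914491e-06]), 'tool_pos': array([0.21029581, 0.5346345 , 0.23050014]), 'ee_rot': array([-5.85199187e-01, -3.08620988e+00,  2.69745755e-03]), 'ft_force': array([ 0.10392334,  0.40269862, -0.80458655]), 'wrist_torque': array([ 0.08647033, -0.01408995, -0.00110551]), 'grip_force': 0.0, 'gripper_width': 0.08557992916028978} 0.0187
scene {'mtx': array([[488.81265363,   0.        , 330.37022256],
       [  0.        , 488.81265363, 235.96584674],
       [  0.        ,   0.        ,   1.        ]]), 'rvec': array([ 2.34084179,  0.8585416 , -0.29265031]), 'tvec': array([-0.49759345, -0.28769735,  1.11105537])}
top {'mtx': array([[436.14381743,   0.        , 320.89493797],
       [  0.        , 436.14381743, 245.71326489],
       [  0.        ,   0.        ,   1.        ]]), 'rvec': array([ 2.18061075, -2.11861387,  0.20120477]), 'tvec': array([-0.03481606,  0.63501805,  0.84681111])}
{'mtx': array([[371.64829954,   0.        , 326.56304228],
       [  0.        , 371.64829954, 236.76414241],
       [  0.        ,   0.        ,   1.        ]]), 'tool_from_camera': array([[-9.79039296e-05, -9.65307033e-01, -2.61117450e-01,
         6.53736007e-02],
       [ 9.99999916e-01, -1.98410816e-04,  3.58549129e-04,
        -1.71998705e-04],
       [-3.97918523e-04, -2.61117393e-01,  9.65306971e-01,
        -1.42808015e-01],
       [ 0.00000000e+00,  0.00000000e+00,  0.00000000e+00,
         1.00000000e+00]])}
```

View pics/top0.png

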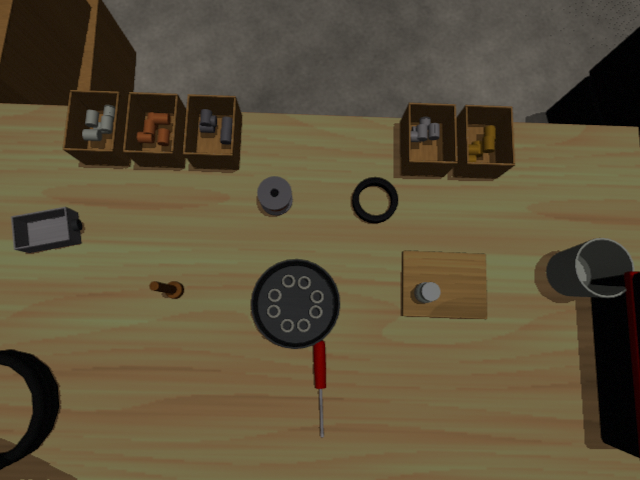

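View pics/scene0.png

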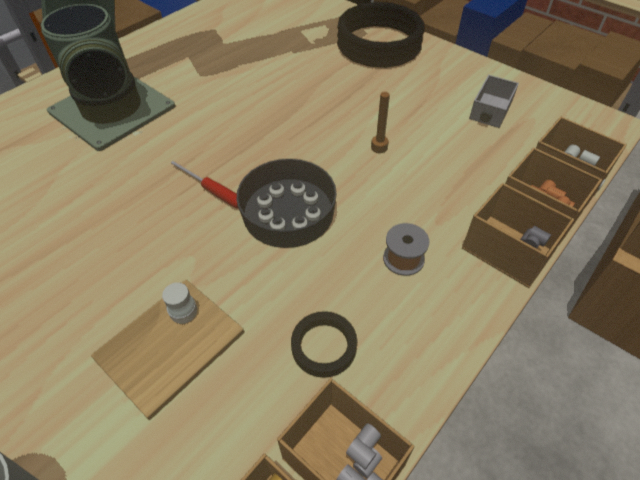

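The top view shows the bowl at about (295,304), with beads straddling its far side. The stirrer foot is at (173,290), the board at 402–487 × 250–318 with the jar at (428,292), and the spool at (275,195). In the scene view, the stirrer stands upright at (380,145).

```bash
cat > h.py <<'E'
import cv2,numpy as np
from plant import env
def ray(cam,uv,z):
    i=env.camera_info(cam);R=cv2.Rodrigues(i["rvec"])[0];C=-R.T@i["tvec"]
    uv=np.atleast_2d(np.float64(uv));d=np.c_[(uv-i["mtx"][:2,2])/i["mtx"][0,0],np.ones(len(uv))]@R
    return C+d*((z-C[2])/d[:,2])[:,None]
def proj(cam,p):
    i=env.camera_info(cam);return cv2.projectPoints(np.float64(p).reshape(-1,1,3),i["rvec"],i["tvec"],i["mtx"],None)[0][:,0]
def blobs(m,lo,n=cv2.CHAIN_APPROX_NONE):
    c,_=cv2.findContours(m.astype('uint8'),0,n);return [k[:,0] for k in c if cv2.contourArea(k)>lo]
E
python3 - <<'E'
from h import *
np.set_printoptions(precision=4,suppress=True)
t=cv2.imread("pics/top0.png");hsv=cv2.cvtColor(t,cv2.COLOR_BGR2HSV)
print(ray("top",[[295,304]],.05))
# bowl: dark, outer contour -> rim plane
m=np.zeros(t.shape[:2],'uint8');m[250:356,240:350]=1
for k in blobs((t.max(2)<75)&(m>0),1500):
    p=ray("top",k,.055);print("bowl",cv2.minEnclosingCircle(p[:,:2].astype('f')),p[:,:2].min(0),p[:,:2].max(0))
s=cv2.imread("pics/scene0.png")
for n,im,box in(("top",t,(265,315,135,195)),("scene",s,(85,160,360,400))):
    a,b,c,d=box;h=cv2.cvtColor(im,cv2.COLOR_BGR2HSV)[a:b,c:d]
    cv2.imwrite(f"pics/st_{n}.png",cv2.resize(im[a:b,c:d],None,fx=6,fy=6))
    M=(h[...,2]<120)&(h[...,1]>110)
    for k in blobs(M,60): 
        k=k+[c,a];print(n,k.min(0),k.max(0))
b=t[235:335,390:500];cv2.imwrite("pics/board.png",cv2.resize(b,None,fx=5,fy=5))
from scipy.ndimage import zoom
A=cv2.resize(t[265:315,135:195],(420,350));B=cv2.resize(s[85:160,360:400],(280,525));D=cv2.resize(b,(440,400))
can=np.zeros((600,800,3),'uint8');can[:240,:288]=cv2.resize(t[265:315,135:195],(288,240));can[250:575,:173]=cv2.resize(s[85:160,360:400],(173,325));can[:455,298:798]=cv2.resize(b,(500,455))
cv2.imwrite("pics/can.png",can)
E
```

```text
[[0.5154 0.0325 0.05  ]]
bowl ((0.5080311894416809, 0.029787400737404823), 0.09917858988046646) [ 0.4166 -0.0562] [0.6065 0.1207]
top [135 281] [194 298]
scene [372  95] [388 152]
```

View pics/can.png

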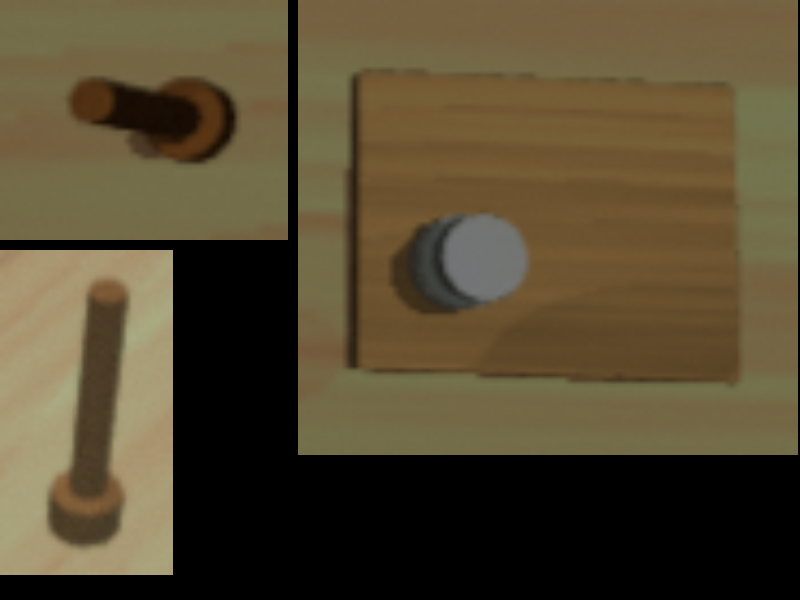

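```bash
python3 - <<'E'
from h import *
from scipy.optimize import least_squares
np.set_printoptions(precision=4,suppress=True)
t=cv2.imread("pics/top0.png")
def c(p,o,s,off): return (np.array(p)-o+.5)/s-.5+off
A=lambda p:c(p,[0,0],4.8,[135,265]);B=lambda p:c(p,[0,250],4.33,[360,85]);D=lambda p:c(p,[298,0],4.545,[390,235])
print("stem",ray("top",A([92,101]),.135),ray("scene",B([107,292]),.135))
print("foot",ray("top",A([190,117]),.022),ray("scene",B([87,493]),.022))
q=ray("top",D([[357,72],[733,86],[738,381],[357,369]]),.015);print("board",q,q.mean(0))
print("jar",ray("top",D([485,259]),.06))
m=np.zeros(t.shape[:2],bool);m[250:356,240:350]=1
k=max(blobs((t.max(2)<75)&m,1500),key=len);p=ray("top",k,.055)[:,:2]
f=least_squares(lambda x:np.hypot(*(p-x[:2]).T)-x[2],[.51,.03,.09],loss='soft_l1',f_scale=.001);print("bowl",f.x,np.degrees(np.arctan2(f.x[1],f.x[0])))
g=[ray("top",k.mean(0),.026)[0,:2] for k in blobs((t.min(2)>85)&m,15)]
g=np.array(g);print("beads",len(g),g.mean(0));d=g-f.x[:2];print(np.c_[np.hypot(*d.T),np.degrees(np.arctan2(d[:,1],d[:,0]))])
sc=cv2.imread("pics/scene0.png");m=np.zeros(sc.shape[:2],bool);m[155:248,236:340]=1
k=max(blobs((sc.max(2)<95)&m,1000),key=len)
# check rim projections in scene
e=f.x;a=np.linspace(0,6.28,9)[:-1];print(proj("scene",np.c_[e[0]+.09*np.cos(a),e[1]+.09*np.sin(a),0*a+.055]).round(0).tolist(),k.min(0),k.max(0))
E
```

```text
stem [[0.5392 0.2874 0.135 ]] [[0.541  0.2882 0.135 ]]
foot [[0.5402 0.2847 0.022 ]] [[0.5421 0.288  0.022 ]]
board [[ 0.6368 -0.1934  0.015 ]
 [ 0.6356 -0.3732  0.015 ]
 [ 0.4971 -0.3708  0.015 ]
 [ 0.4979 -0.193   0.015 ]] [ 0.5669 -0.2826  0.015 ]
jar [[ 0.5474 -0.2407  0.06  ]]
bowl [0.5173 0.0322 0.0887] 3.558664986183666
beads 0 nan<stdin>:15: RuntimeWarning: Mean of empty slice.
  ret = ret.dtype.type(ret / rcount)
Traceback (most recent call last):
ValueError: operands could not be broadcast together with shapes (0,) (2,)
```

```bash
python3 - <<'E'
from h import *
from scipy.optimize import least_squares
np.set_printoptions(precision=4,suppress=True)
b=np.array([.5173,.0322])
for cam,im in(("top","pics/top0.png"),("scene","pics/scene0.png")):
    t=cv2.imread(im);cc=proj(cam,[*b,.026])[0]
    yy,xx=np.mgrid[:480,:640];m=np.hypot(xx-cc[0],yy-cc[1])<(36 if cam=="top" else 33)
    v=t.max(2);th=cv2.threshold(v[m].reshape(-1,1),0,255,cv2.THRESH_OTSU)[0]
    g=np.array([ray(cam,k.mean(0),.026)[0,:2] for k in blobs((v>th)&m,15)])
    d=g-b;x=least_squares(lambda x:np.hypot(*(g-x).T)-.048,b).x
    print(cam,th,len(g),g.mean(0),x,np.c_[np.hypot(*d.T)*1e3,np.degrees(np.arctan2(d[:,1],d[:,0]))].round().tolist())
sc=cv2.imread("pics/scene0.png");m=np.zeros(sc.shape[:2],bool);m[155:248,236:340]=1
k=max(blobs((sc.max(2)<95)&m,500),key=len)
a=np.linspace(0,6.28,9)[:-1];o=[proj("scene",np.c_[b[0]+.09*np.cos(a),b[1]+.09*np.sin(a),0*a+z]) for z in(0,.055)];o=np.vstack(o)
print(o.min(0),o.max(0),k.min(0),k.max(0))
E
```

```text
top 64.0 8 [0.5178 0.0326] [0.5181 0.0335] [[47.0, 160.0], [47.0, -158.0], [45.0, -110.0], [48.0, 110.0], [46.0, -70.0], [47.0, 69.0], [47.0, -20.0], [49.0, 20.0]]
scene 106.0 7 [0.5243 0.0351] [0.5244 0.0303] [[54.0, -21.0], [47.0, -81.0], [54.0, 14.0], [42.0, -151.0], [47.0, 60.0], [40.0, 163.0], [42.0, 104.0]]
[234.5729 158.0257] [335.0253 250.6139] [236 159] [335 247]
```

Emit:
{"api": "apply_moves", "payload": {
  "targets": [
    {"rz": -0.937},
    {"rz": -0.937},
    {"rz": -0.937},
    {"rz": -0.937},
    {"x": -0.103,"y": -0.0774},
    {"x": -0.103,"y": -0.0774},
    {"x": -0.103,"y": -0.0774},
    {"x": -0.103,"y": -0.0774},
    {"x": -0.103,"y": -0.0774},
    {"x": -0.103,"y": -0.0774}
  ],
  "gripper": 1
}}

```text
schema error: expected keys x, y, z, rx, ry, rz
```

Emit:
{"api": "apply_moves", "payload": {
  "targets": [
    {"x": -0.103,"y": -0.0774},
    {"x": -0.103,"y": -0.0774},
    {"z": 0.05},
    {},
    {}
  ]
}}

```text
schema error: expected keys x, y, z, rx, ry, rz
```

```bash
python3 - <<'E'
from h import *
from scipy.spatial.transform import Rotation as Ro
np.set_printoptions(precision=4,suppress=True)
s=env.get_state();im=env.camera("wrist");cv2.imwrite("pics/w1.png",im[:,:,::-1]);print(s["tool_pos"],Ro.from_rotvec(s["ee_rot"]).as_matrix(),s["clock"])
i=env.camera_info("wrist");T=i["tool_from_camera"];R=Ro.from_rotvec(s["ee_rot"]).as_matrix()
def pj(p):
    c=np.linalg.inv(T)@np.r_[R.T@(np.array(p)-s["tool_pos"]),1];th=np.arctan2(np.hypot(c[0],c[1]),c[2]);r=th*i["mtx"][0,0];return i["mtx"][:2,2]+r*c[:2]/np.hypot(c[0],c[1])
print("expected stem top",pj([.540,.287,.135]),"x+5mm",pj([.545,.287,.135]),"y+5mm",pj([.54,.292,.135]),"foot",pj([.54,.287,.022]))
E
```

```text
[0.2104 0.5347 0.2306] [[-0.9306  0.3662 -0.0006]
 [ 0.3662  0.9305 -0.0014]
 [ 0.     -0.0015 -1.    ]] 0.1
expected stem top [240.0088 540.6481] x+5mm [241.9646 542.3614] y+5mm [243.3632 540.4299] foot [252.2368 477.9791]
```

View pics/w1.png

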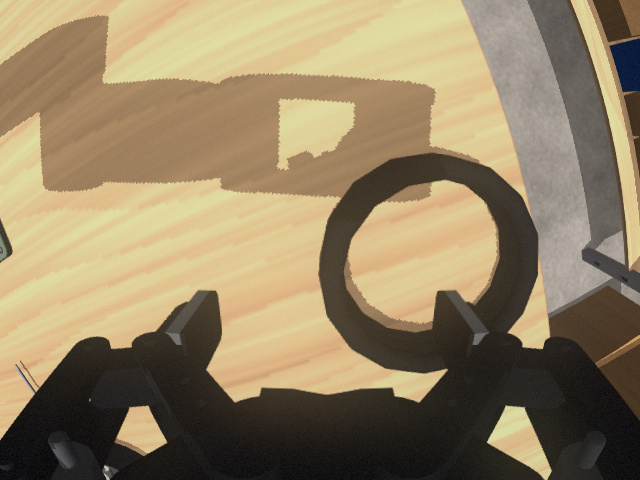

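The moves were refused because every row needs all six keys, so the arm is still at its start pose with only a dark ring below the gripper (430,260). I'll resend the moves in full.

Emit:
{"api": "apply_moves", "payload": {
  "targets": [
    {"x": 0,"y": 0,"z": 0,"rx": 0,"ry": 0,"rz": -0.937},
    {"x": 0,"y": 0,"z": 0,"rx": 0,"ry": 0,"rz": -0.937},
    {"x": 0,"y": 0,"z": 0,"rx": 0,"ry": 0,"rz": -0.937},
    {"x": 0,"y": 0,"z": 0,"rx": 0,"ry": 0,"rz": -0.937},
    {"x": -0.103,"y": -0.0774,"z": 0,"rx": 0,"ry": 0,"rz": 0},
    {"x": -0.103,"y": -0.0774,"z": 0,"rx": 0,"ry": 0,"rz": 0},
    {"x": -0.103,"y": -0.0774,"z": 0,"rx": 0,"ry": 0,"rz": 0},
    {"x": -0.103,"y": -0.0774,"z": 0,"rx": 0,"ry": 0,"rz": 0},
    {"x": -0.103,"y": -0.0774,"z": 0,"rx": 0,"ry": 0,"rz": 0},
    {"x": -0.103,"y": -0.0774,"z": 0,"rx": 0,"ry": 0,"rz": 0}
  ],
  "gripper": 1
}}

```text
clock: 1.4
tool_pos: [0.4588, 0.3481, 0.2311]
ee_rot: [-0.0, -3.141, 0.0]
ft_force: [0.9, 0.6, -0.5]
gripper_width: 0.0854
grip_force: 0.0
```

Emit:
{"api": "apply_moves", "payload": {
  "targets": [
    {"x": -0.103,"y": -0.0774,"z": 0,"rx": 0,"ry": 0,"rz": 0},
    {"x": -0.103,"y": -0.0774,"z": 0,"rx": 0,"ry": 0,"rz": 0},
    {"x": 0,"y": 0,"z": 0,"rx": 0,"ry": 0,"rz": 0},
    {"x": 0,"y": 0,"z": 0,"rx": 0,"ry": 0,"rz": 0}
  ]
}}

```text
clock: 1.9
tool_pos: [0.5396, 0.2874, 0.2309]
ee_rot: [-0.001, -3.14, -0.0]
ft_force: [-0.9, 0.4, -0.1]
gripper_width: 0.0855
grip_force: 0.0
```

```bash
cat >> h.py <<'E'
from scipy.spatial.transform import Rotation as Ro
def wproj(s,p):
    i=env.camera_info("wrist");R=Ro.from_rotvec(s["ee_rot"]).as_matrix()
    c=np.linalg.inv(i["tool_from_camera"])@np.r_[R.T@(np.array(p)-s["tool_pos"]),1];h=np.hypot(c[0],c[1])
    return i["mtx"][:2,2]+np.arctan2(h,c[2])*i["mtx"][0,0]*c[:2]/h
E
python3 - <<'E'
from h import *
np.set_printoptions(precision=4,suppress=True)
s=env.get_state();im=env.camera("wrist");cv2.imwrite("pics/w2.png",im[:,:,::-1]);print(s["tool_pos"],Ro.from_rotvec(s["ee_rot"]).as_matrix(),s["clock"],s["ft_force"])
for p in([.540,.287,.135],[.545,.287,.135],[.54,.292,.135],[.54,.287,.022]):print(wproj(s,p))
E
```

```text
[0.5396 0.2874 0.2309] [[-1.      0.0005 -0.0014]
 [ 0.0005  1.      0.    ]
 [ 0.0014  0.     -1.    ]] 1.9 [-0.8871  0.4327 -0.1217]
[326.3371 238.7903]
[326.3426 245.9868]
[333.8407 238.786 ]
[326.4106 207.6387]
```

View pics/w2.png

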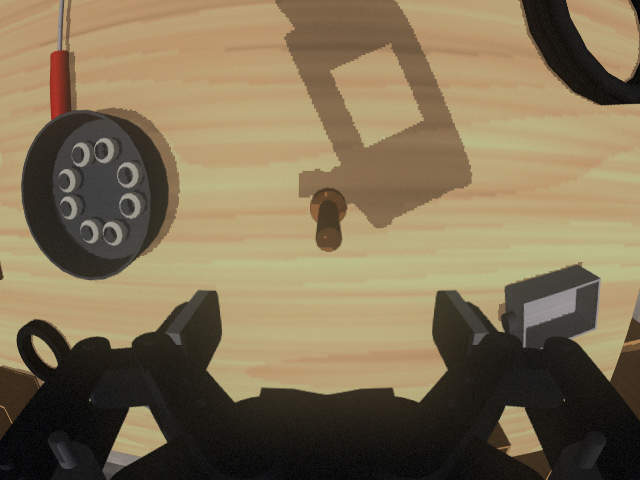

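The stem top is at about (329,241) in the wrist picture, where I expected (326,239), so it needs a shift of about 1.5 mm. After that I can go down and grip.

Emit:
{"api": "apply_moves", "payload": {
  "targets": [
    {"x": -0.004,"y": 0.003,"z": 0.05,"rx": 0,"ry": 0,"rz": 0},
    {"x": 0,"y": 0,"z": 0.06,"rx": 0,"ry": 0,"rz": 0},
    {"x": 0,"y": 0,"z": 0.06,"rx": 0,"ry": 0,"rz": 0},
    {"x": 0,"y": 0,"z": 0.06,"rx": 0,"ry": 0,"rz": 0},
    {"x": 0,"y": 0,"z": 0.06,"rx": 0,"ry": 0,"rz": 0},
    {"x": 0,"y": 0,"z": 0.045,"rx": 0,"ry": 0,"rz": 0},
    {"x": 0,"y": 0,"z": 0.022,"rx": 0,"ry": 0,"rz": 0},
    {"x": 0,"y": 0,"z": 0,"rx": 0,"ry": 0,"rz": 0},
    {"x": 0,"y": 0,"z": 0,"rx": 0,"ry": 0,"rz": 0}
  ]
}}

```text
clock: 3.08
tool_pos: [0.542, 0.2892, 0.0895]
ee_rot: [-0.001, 3.14, 0.001]
ft_force: [-0.2, 0.6, -0.0]
gripper_width: 0.0854
grip_force: 0.0
```

Emit:
{"api": "apply_moves", "payload": {
  "targets": [
    {"x": 0,"y": 0,"z": 0,"rx": 0,"ry": 0,"rz": 0},
    {"x": 0,"y": 0,"z": 0,"rx": 0,"ry": 0,"rz": 0},
    {"x": 0,"y": 0,"z": 0,"rx": 0,"ry": 0,"rz": 0},
    {"x": 0,"y": 0,"z": 0,"rx": 0,"ry": 0,"rz": 0},
    {"x": 0,"y": 0,"z": 0,"rx": 0,"ry": 0,"rz": 0},
    {"x": 0,"y": 0,"z": 0,"rx": 0,"ry": 0,"rz": 0},
    {"x": 0,"y": 0,"z": 0,"rx": 0,"ry": 0,"rz": 0},
    {"x": 0,"y": 0,"z": 0,"rx": 0,"ry": 0,"rz": 0}
  ],
  "gripper": -1,
  "newtons": 110
}}

```text
clock: 4.08
tool_pos: [0.542, 0.2887, 0.0889]
ee_rot: [-0.0, 3.141, 0.001]
ft_force: [0.7, -0.6, 4.3]
gripper_width: 0.0154
grip_force: 107.2
```

Emit:
{"api": "apply_moves", "payload": {
  "targets": [
    {"x": 0,"y": 0,"z": -0.045,"rx": 0,"ry": 0,"rz": 0},
    {"x": 0,"y": 0,"z": -0.09,"rx": 0,"ry": 0,"rz": 0},
    {"x": 0,"y": 0,"z": -0.09,"rx": 0,"ry": 0,"rz": 0},
    {"x": 0.01,"y": -0.107,"z": 0,"rx": 0,"ry": 0,"rz": 0},
    {"x": 0.01,"y": -0.107,"z": 0,"rx": 0,"ry": 0,"rz": 0},
    {"x": 0.01,"y": -0.107,"z": 0,"rx": 0,"ry": 0,"rz": 0},
    {"x": 0.01,"y": -0.107,"z": 0,"rx": 0,"ry": 0,"rz": 0},
    {"x": 0.01,"y": -0.107,"z": 0,"rx": 0,"ry": 0,"rz": 0},
    {"x": 0.009,"y": -0.107,"z": 0,"rx": 0,"ry": 0,"rz": 0},
    {"x": 0,"y": 0,"z": 0,"rx": 0,"ry": 0,"rz": 0}
  ]
}}

```text
clock: 5.32
tool_pos: [0.5169, 0.0295, 0.1775]
ee_rot: [-0.006, -3.139, 0.001]
ft_force: [1.0, -0.7, -2.6]
gripper_width: 0.0158
grip_force: 107.7
```

Emit:
{"api": "apply_moves", "payload": {
  "targets": [
    {"x": 0,"y": 0,"z": 0,"rx": 0,"ry": 0,"rz": 0},
    {"x": 0,"y": 0,"z": 0,"rx": 0,"ry": 0,"rz": 0}
  ]
}}

```text
clock: 5.58
tool_pos: [0.518, 0.0328, 0.1781]
ee_rot: [0.002, -3.141, -0.001]
ft_force: [0.3, 0.0, -2.5]
gripper_width: 0.0156
grip_force: 107.7
```

```bash
python3 - <<'E'
from h import *
np.set_printoptions(precision=4,suppress=True)
s=env.get_state();print(s["tool_pos"],s["ee_rot"],s["clock"],s["ft_force"],s["gripper_width"],s["grip_force"])
a=env.camera("wrist");b=env.camera("scene")
x,y,z=s["tool_pos"];zb=z-.0885
print("foot wrist",wproj(s,[x,y,zb+.022]),"foot scene bottom/top",proj("scene",[[x,y,zb],[x,y,zb+.022],[x,y,zb+.135]]),"bowl ctr wrist",wproj(s,[.5185,.032,.006]), wproj(s,[.5185+.05,.032,.006]))
A=a[100:400,120:520];c=proj("scene",[[x,y,zb+.02]])[0].astype(int);u0,v0=c-[70,90];B=b[max(v0,0):v0+180,u0:u0+140];print(u0,max(v0,0))
can=np.zeros((480,800,3),'uint8');can[:300,:400]=A;B=cv2.resize(B,None,fx=2.6,fy=2.6);can[:B.shape[0],420:420+B.shape[1]]=B[:480,:380]
cv2.imwrite("pics/c3.png",can[:,:,::-1])
E
```

```text
[0.518  0.0328 0.1781] [ 0.002  -3.1409 -0.0006] 5.575 [ 0.3269  0.0208 -2.4551] 0.015630820819347132 107.67592191696167
foot wrist [327.0083 251.2747] foot scene bottom/top [[284.2819 178.4138]
 [283.3981 169.1912]
 [278.2146 115.0972]] bowl ctr wrist [325.9036 215.4031] [325.8659 269.7924]
213 80
```

View pics/c3.png

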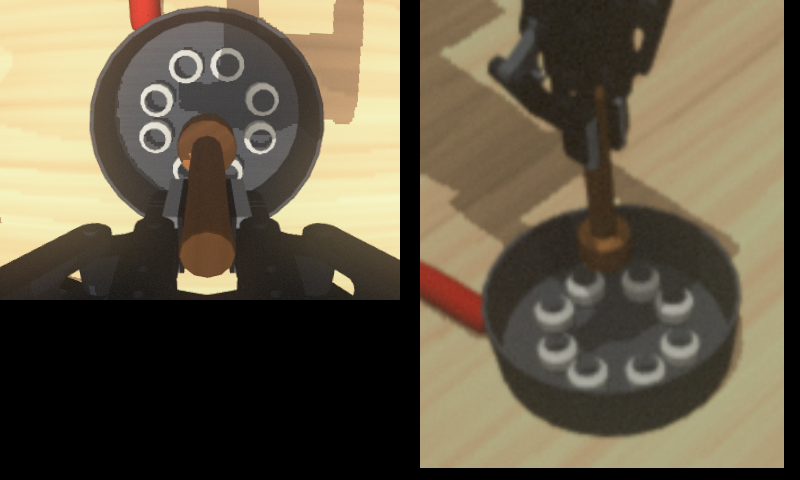

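The stem hangs straight: the foot is at (284,169) in the scene picture, as expected, over a clear middle with 8 beads in the ring. Next I lower the foot and move it to the far side.

Emit:
{"api": "apply_moves", "payload": {
  "targets": [
    {"x": 0,"y": 0,"z": 0.05,"rx": 0,"ry": 0,"rz": 0},
    {"x": 0,"y": 0,"z": 0.06,"rx": 0,"ry": 0,"rz": 0},
    {"x": 0,"y": 0,"z": 0.05,"rx": 0,"ry": 0,"rz": 0},
    {"x": 0,"y": 0,"z": 0.03,"rx": 0,"ry": 0,"rz": 0},
    {"x": 0,"y": 0,"z": 0.01,"rx": 0,"ry": 0,"rz": 0},
    {"x": 0,"y": 0,"z": 0,"rx": 0,"ry": 0,"rz": 0},
    {"x": 0,"y": 0,"z": 0,"rx": 0,"ry": 0,"rz": 0}
  ]
}}

```text
clock: 6.55
tool_pos: [0.5187, 0.0319, 0.0992]
ee_rot: [0.0, 3.14, 0.0]
ft_force: [-0.0, -0.2, -2.2]
gripper_width: 0.0158
grip_force: 107.7
```

Emit:
{"api": "apply_moves", "payload": {
  "targets": [
    {"x": -0.02,"y": 0,"z": 0,"rx": 0,"ry": 0,"rz": 0},
    {"x": -0.02,"y": 0,"z": 0,"rx": 0,"ry": 0,"rz": 0},
    {"x": -0.02,"y": 0,"z": 0,"rx": 0,"ry": 0,"rz": 0},
    {"x": -0.02,"y": 0,"z": 0,"rx": 0,"ry": 0,"rz": 0},
    {"x": -0.02,"y": 0,"z": 0,"rx": 0,"ry": 0,"rz": 0},
    {"x": -0.02,"y": 0,"z": 0,"rx": 0,"ry": 0,"rz": 0},
    {"x": 0,"y": 0,"z": 0,"rx": 0,"ry": 0,"rz": 0},
    {"x": 0,"y": 0,"z": 0,"rx": 0,"ry": 0,"rz": 0}
  ]
}}

```text
clock: 7.55
tool_pos: [0.5648, 0.0324, 0.098]
ee_rot: [-0.001, -3.139, -0.002]
ft_force: [-3.7, 3.4, -1.0]
gripper_width: 0.0159
grip_force: 107.8
```

```bash
cat >> h.py <<'E'
def bowlfit(b0=(.518,.032)):
    from scipy.optimize import least_squares
    t=env.camera("scene");m=np.zeros(t.shape[:2],bool);m[145:258,226:350]=1
    k=max(blobs((t.max(2)<95)&m,300),key=cv2.contourArea);return t,k.min(0),k.max(0)
E
python3 - <<'E'
from h import *
np.set_printoptions(precision=3,suppress=True)
s=env.get_state();t,a,b=bowlfit();print(s["ft_force"],s["wrist_torque"],a,b)
s=env.get_state();print(s["ft_force"])
w=env.camera("wrist")
can=np.zeros((480,800,3),'uint8');can[:480,:400]=w[0:480,120:520];B=cv2.resize(t[80:260,213:353],(364,468));can[:468,420:784]=B
cv2.imwrite("pics/c4.png",can[:,:,::-1])
E
```

```text
[-3.721  3.355 -0.976] [0.829 0.951 0.011] [235 145] [336 247]
[-3.325  2.998 -1.139]
```

View pics/c4.png

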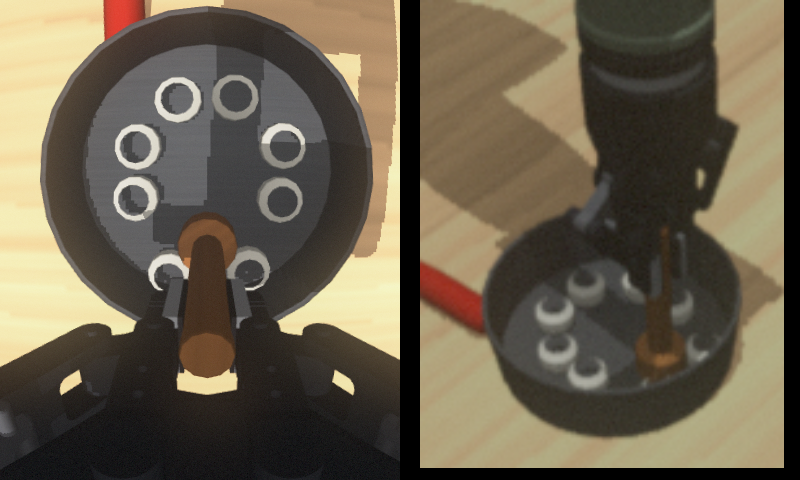

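The foot stands upright at the far side, at (208,241) in the wrist view, between the two far beads. The bowl hasn't moved. I'll stir at a radius of about 52 mm, because wider contact angles are less likely to jam beads against the wall.

Emit:
{"api": "apply_moves", "payload": {
  "targets": [
    {"x": -0.003,"y": -0.0225,"z": 0,"rx": 0,"ry": 0,"rz": 0},
    {"x": 0.001,"y": -0.0219,"z": 0,"rx": 0,"ry": 0,"rz": 0},
    {"x": 0.0096,"y": -0.0206,"z": 0,"rx": 0,"ry": 0,"rz": 0},
    {"x": 0.013,"y": -0.0185,"z": 0,"rx": 0,"ry": 0,"rz": 0},
    {"x": 0.016,"y": -0.016,"z": 0,"rx": 0,"ry": 0,"rz": 0},
    {"x": 0.0185,"y": -0.013,"z": 0,"rx": 0,"ry": 0,"rz": 0},
    {"x": 0.0206,"y": -0.0096,"z": 0,"rx": 0,"ry": 0,"rz": 0},
    {"x": 0.0219,"y": -0.0059,"z": 0,"rx": 0,"ry": 0,"rz": 0},
    {"x": 0.0225,"y": -0.002,"z": 0,"rx": 0,"ry": 0,"rz": 0}
  ]
}}

```text
clock: 8.78
tool_pos: [0.5193, -0.0192, 0.0993]
ee_rot: [0.002, 3.137, 0.004]
ft_force: [1.7, 5.5, -0.6]
gripper_width: 0.0159
grip_force: 108.0
```

```bash
python3 - <<'E'
from h import *
np.set_printoptions(precision=3,suppress=True)
s=env.get_state();t=env.camera("top");print(s["tool_pos"],s["ft_force"],s["wrist_torque"])
b=env.camera("scene");print(proj("scene",[*s["tool_pos"][:2],.0312]))
can=np.zeros((480,800,3),'uint8');can[:400,:400]=cv2.resize(t[240:360,235:355],(400,400));can[:468,420:784]=cv2.resize(b[80:260,213:353],(364,468))
cv2.imwrite("pics/c5.png",can[:,:,::-1])
E
```

```text
[ 0.519 -0.019  0.099] [ 1.733  5.544 -0.646] [ 1.455 -0.397  0.003]
[[266.882 217.936]]
```

View pics/c5.png

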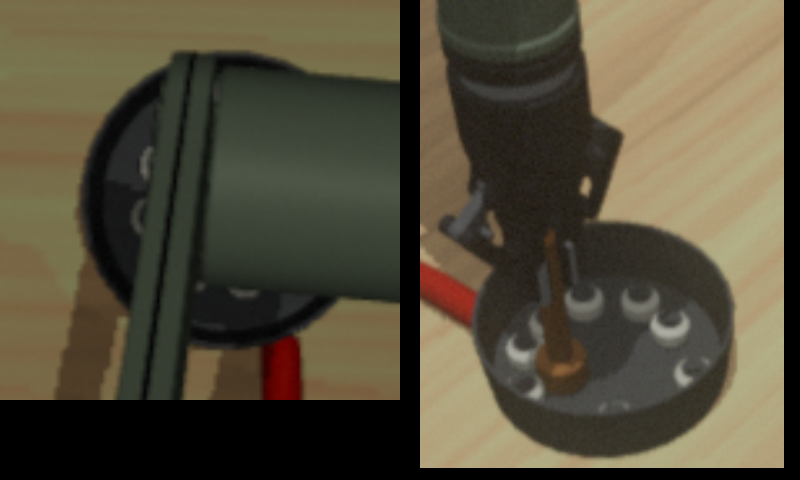

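The bowl has slid about 1 cm toward −y: its rim in the scene crop moved from (483–741, bottom 437) to (472–733, bottom 457). A bead at (527,390) is pinned between the foot and the wall. I'll measure the shift before going on.

```bash
cat >> h.py <<'E'
def bowlpos(t):
    "bowl centre from the left, right and lower limits of its dark outline in the scene view"
    from scipy.optimize import least_squares
    m=np.zeros(t.shape[:2],bool);m[150:270,222:350]=1
    m&=(t.max(2)<95)
    r=[]
    for v in range(185,225):
        c=np.flatnonzero(m[v]); r.append((c.min(),c.max()))
    r=np.array(r);k=np.arange(256,288);bot=max(np.flatnonzero(m[:,u]).max() for u in k)
    meas=np.array([r[:,0].min(),r[:,1].max(),bot])
    a=np.linspace(0,2*np.pi,180);o=np.r_[np.c_[.09*np.cos(a),.09*np.sin(a),0*a+.055],np.c_[.081*np.cos(a),.081*np.sin(a),0*a]]
    def f(x):
        p=proj("scene",o+[x[0],x[1],0]);return np.array([p[:,0].min(),p[:,0].max(),p[:,1].max()])-meas
    return meas,least_squares(f,[.518,.032],diff_step=1e-3)
E
python3 - <<'E'
from h import *
np.set_printoptions(precision=4,suppress=True)
for t in(cv2.imread("pics/scene0.png"),env.camera("scene")):
    m,f=bowlpos(t);print(m,f.x,f.fun)
E
```

```text
[222 335 247] [0.5106 0.0227] [ 5.9879 -6.0494  0.9643]
[222 332 255] [0.5203 0.0089] [ 3.8772 -3.9175  0.6244]
```

```bash
sed -i 's/m&=(t.max(2)<95)/m\&=(t.max(2)<95)\&(np.ptp(t.astype(int),axis=2)<25)/; s/c=np.flatnonzero(m\[v\]); r/c=np.flatnonzero(cv2.morphologyEx(m.astype("uint8"),cv2.MORPH_OPEN,np.ones((5,5)))[v]); r/' h.py
python3 - <<'E'
from h import *
np.set_printoptions(precision=4,suppress=True)
for t in(cv2.imread("pics/scene0.png"),env.camera("scene")):
    m,f=bowlpos(t);print(m,f.x,f.fun)
s=env.get_state();print(s['tool_pos'],s['ft_force'])
E
```

```text
[237 335 247] [0.519  0.0333] [-1.3415  1.3552 -0.2159]
[233 332 255] [0.5264 0.0165] [-1.497   1.5126 -0.241 ]
[ 0.5184 -0.0192  0.0991] [-0.3938  5.1665  0.6123]
```

```bash
python3 - <<'E'
from h import *
np.set_printoptions(precision=1,suppress=True)
c=np.array([.5264,.0165])
p=np.array([[585,296],[640,296],[670,324],[692,370],[613,408],[524,388],[520,346],[545,320],[562,352]],float)
uv=np.c_[(p[:,0]-420)/2.6+213,p[:,1]/2.6+80]
d=(ray("scene",uv,.024)[:,:2]-c)*1e3
print(np.c_[d,np.hypot(*d.T),np.degrees(np.arctan2(d[:,1],d[:,0]))])
E
```

```text
[[ -40.4   22.2   46.1  151.2]
 [ -10.2   48.    49.   102. ]
 [  24.4   41.7   48.3   59.7]
 [  64.2   19.7   67.2   17.1]
 [  45.8  -39.8   60.7  -41. ]
 [ -12.1  -66.4   67.5 -100.4]
 [ -41.5  -41.6   58.8 -134.9]
 [ -45.7  -13.    47.5 -164.1]
 [ -15.3  -26.6   30.7 -119.9]]
```

Emit:
{"api": "apply_moves", "payload": {
  "targets": [
    {"x": -0.0067,"y": 0.0233,"z": 0,"rx": 0,"ry": 0,"rz": 0},
    {"x": -0.0067,"y": 0.0233,"z": 0,"rx": 0,"ry": 0,"rz": 0},
    {"x": -0.0067,"y": 0.0233,"z": 0,"rx": 0,"ry": 0,"rz": 0},
    {"x": -0.02,"y": -0.0007,"z": 0,"rx": 0,"ry": 0,"rz": 0},
    {"x": -0.02,"y": -0.0007,"z": 0,"rx": 0,"ry": 0,"rz": 0},
    {"x": -0.02,"y": -0.0007,"z": 0,"rx": 0,"ry": 0,"rz": 0},
    {"x": -0.02,"y": -0.0007,"z": 0,"rx": 0,"ry": 0,"rz": 0},
    {"x": -0.02,"y": -0.0007,"z": 0,"rx": 0,"ry": 0,"rz": 0},
    {"x": -0.02,"y": -0.0007,"z": 0,"rx": 0,"ry": 0,"rz": 0},
    {"x": -0.02,"y": -0.0007,"z": 0,"rx": 0,"ry": 0,"rz": 0}
  ]
}}

```text
clock: 10.22
tool_pos: [0.5826, 0.0058, 0.0985]
ee_rot: [-0.0, -3.142, -0.0]
ft_force: [-0.7, -0.1, -1.3]
gripper_width: 0.0155
grip_force: 107.8
```

```bash
cat > look.py <<'E'
from h import *
np.set_printoptions(precision=4,suppress=True)
s=env.get_state();t=env.camera("scene");m,f=bowlpos(t);c=f.x
print("tcp",s["tool_pos"],"rot",s["ee_rot"],"F",s["ft_force"],"t",s["clock"]);print("bowl",m,c,"moved mm",((c-[.519,.0333])*1e3).round(1))
d=(s["tool_pos"][:2]-c)*1e3;print("foot in bowl",d,np.hypot(*d),np.degrees(np.arctan2(d[1],d[0])))
cc=proj("scene",[*c,.02])[0];yy,xx=np.mgrid[:480,:640];M=(np.hypot((xx-cc[0]),(yy-cc[1])*1.15)<44)&(t.min(2)>95)&(np.ptp(t.astype(int),axis=2)<40)
for k in blobs(M,8):
    p=(ray("scene",k.mean(0),.02)[0,:2]-c)*1e3;print("  bead r,ang,area",np.hypot(*p).round(0),np.degrees(np.arctan2(p[1],p[0])).round(0),cv2.contourArea(k))
E
python3 look.py
```

```text
tcp [0.5826 0.0058 0.0985] rot [-0.     -3.1416 -0.0001] F [-0.6919 -0.1446 -1.3252] t 10.225
bowl [233 333 255] [0.5272 0.017 ] moved mm [  8.2 -16.3]
foot in bowl [ 55.4356 -11.2071] 56.557115144948646 -11.429126062548443
  bead r,ang,area 60.0 -100.0 27.5
  bead r,ang,area 52.0 57.0 18.0
  bead r,ang,area 52.0 -146.0 154.5
  bead r,ang,area 46.0 156.0 36.0
```

```bash
cat > arc.py <<'E'
import sys,json
from h import *
# arc.py cx cy r0 r1 a0 a1 n : rows from the present tool position
cx,cy,r0,r1,a0,a1,n=map(float,sys.argv[1:]);n=int(n)
a=np.radians(np.linspace(a0,a1,n+1))[1:];r=np.linspace(r0,r1,n+1)[1:]
p=np.vstack([env.get_state()["tool_pos"][:2],np.c_[cx+r*np.cos(a),cy+r*np.sin(a)]]);d=np.diff(p,axis=0)/.4
print(" ".join(f"({-x:.4f},{y:.4f})" for x,y in d))
E
python3 arc.py .5265 .0168 .0565 .0575 -11.4 -101.4 10
```

```text
(0.0105,-0.0214) (0.0091,-0.0203) (0.0122,-0.0186) (0.0150,-0.0165) (0.0174,-0.0140) (0.0194,-0.0111) (0.0210,-0.0079) (0.0220,-0.0046) (0.0225,-0.0011) (0.0224,0.0025)
```

Emit:
{"api": "apply_moves", "payload": {
  "targets": [
    {"x": 0.006,"y": -0.0214,"z": 0,"rx": 0,"ry": 0,"rz": 0},
    {"x": 0.009,"y": -0.0203,"z": 0,"rx": 0,"ry": 0,"rz": 0},
    {"x": 0.0122,"y": -0.0186,"z": 0,"rx": 0,"ry": 0,"rz": 0},
    {"x": 0.015,"y": -0.0165,"z": 0,"rx": 0,"ry": 0,"rz": 0},
    {"x": 0.0174,"y": -0.014,"z": 0,"rx": 0,"ry": 0,"rz": 0},
    {"x": 0.0194,"y": -0.0111,"z": 0,"rx": 0,"ry": 0,"rz": 0},
    {"x": 0.021,"y": -0.0079,"z": 0,"rx": 0,"ry": 0,"rz": 0},
    {"x": 0.022,"y": -0.0046,"z": 0,"rx": 0,"ry": 0,"rz": 0},
    {"x": 0.0225,"y": -0.0011,"z": 0,"rx": 0,"ry": 0,"rz": 0},
    {"x": 0.0224,"y": 0.0025,"z": 0,"rx": 0,"ry": 0,"rz": 0}
  ]
}}

```text
clock: 11.52
tool_pos: [0.5162, -0.0393, 0.0989]
ee_rot: [0.002, 3.138, 0.001]
ft_force: [2.9, 6.0, -0.7]
gripper_width: 0.016
grip_force: 108.0
```

```bash
python3 look.py
```

```text
tcp [ 0.5162 -0.0393  0.0989] rot [0.0015 3.1378 0.0011] F [ 2.9495  5.9547 -0.712 ] t 11.525
bowl [225 326 263] [ 0.5291 -0.0039] moved mm [ 10.1 -37.2]
foot in bowl [-12.879  -35.3685] 37.64036507947973 -110.00847287069419
  bead r,ang,area 56.0 -75.0 9.5
  bead r,ang,area 58.0 3.0 17.0
  bead r,ang,area 64.0 -113.0 28.5
  bead r,ang,area 60.0 -143.0 40.5
  bead r,ang,area 48.0 53.0 79.5
  bead r,ang,area 40.0 174.0 8.5
  bead r,ang,area 47.0 90.0 57.5
  bead r,ang,area 45.0 143.0 35.5
```

The bowl has moved further, and the bead pinned against the wall drags it along. Following the bowl's centre was the mistake, since it lets the bowl drift. I'll push the bowl back from inside with the foot, then stir a circle fixed at the bowl's original place with a smaller radius.

Emit:
{"api": "apply_moves", "payload": {
  "targets": [
    {"x": 0.0015,"y": 0.022,"z": 0,"rx": 0,"ry": 0,"rz": 0},
    {"x": 0.0015,"y": 0.022,"z": 0,"rx": 0,"ry": 0,"rz": 0},
    {"x": 0.0015,"y": 0.022,"z": 0,"rx": 0,"ry": 0,"rz": 0},
    {"x": 0.0015,"y": 0.022,"z": 0,"rx": 0,"ry": 0,"rz": 0},
    {"x": 0.0015,"y": 0.022,"z": 0,"rx": 0,"ry": 0,"rz": 0},
    {"x": 0.0015,"y": 0.022,"z": 0,"rx": 0,"ry": 0,"rz": 0},
    {"x": 0.0015,"y": 0.022,"z": 0,"rx": 0,"ry": 0,"rz": 0},
    {"x": 0.0015,"y": 0.022,"z": 0,"rx": 0,"ry": 0,"rz": 0},
    {"x": 0.0015,"y": 0.022,"z": 0,"rx": 0,"ry": 0,"rz": 0},
    {"x": 0.0015,"y": 0.022,"z": 0,"rx": 0,"ry": 0,"rz": 0}
  ]
}}

```text
clock: 12.82
tool_pos: [0.5111, 0.0478, 0.0993]
ee_rot: [-0.003, 3.137, -0.005]
ft_force: [2.1, -5.9, 0.3]
gripper_width: 0.0156
grip_force: 108.2
```

```bash
python3 look.py
```

```text
tcp [0.5111 0.0478 0.0993] rot [-0.0029  3.1374 -0.0048] F [ 2.0943 -5.9005  0.2737] t 12.825
bowl [228 327 259] [0.5256 0.0047] moved mm [  6.6 -28.6]
foot in bowl [-14.5207  43.1187] 45.498103235492074 108.61152163809558
  bead r,ang,area 57.0 4.0 18.5
  bead r,ang,area 47.0 53.0 81.0
  bead r,ang,area 53.0 -141.0 210.0
  bead r,ang,area 66.0 83.0 61.0
  bead r,ang,area 61.0 139.0 28.5
```

Emit:
{"api": "apply_moves", "payload": {
  "targets": [
    {"x": 0.004,"y": 0.018,"z": 0,"rx": 0,"ry": 0,"rz": 0},
    {"x": 0.004,"y": 0.018,"z": 0,"rx": 0,"ry": 0,"rz": 0},
    {"x": 0.004,"y": 0.018,"z": 0,"rx": 0,"ry": 0,"rz": 0},
    {"x": 0.004,"y": 0.018,"z": 0,"rx": 0,"ry": 0,"rz": 0},
    {"x": 0,"y": 0,"z": 0,"rx": 0,"ry": 0,"rz": 0}
  ]
}}

```text
clock: 13.5
tool_pos: [0.5033, 0.0772, 0.0988]
ee_rot: [-0.002, 3.14, -0.002]
ft_force: [1.0, -4.0, -0.3]
gripper_width: 0.0159
grip_force: 108.3
```

```bash
python3 look.py
```

```text
tcp [0.5033 0.0772 0.0988] rot [-0.0017  3.1404 -0.0016] F [ 1.0001 -3.9722 -0.3373] t 13.5
bowl [237 334 246] [0.5167 0.0345] moved mm [-2.3  1.2]
foot in bowl [-13.3238  42.6586] 44.69088104670367 107.34540638697736
  bead r,ang,area 57.0 4.0 15.5
  bead r,ang,area 67.0 -117.0 50.5
  bead r,ang,area 48.0 52.0 72.5
  bead r,ang,area 50.0 -158.0 146.0
  bead r,ang,area 67.0 83.0 50.5
  bead r,ang,area 61.0 139.0 24.5
```

Emit:
{"api": "apply_moves", "payload": {
  "targets": [
    {"x": -0.0076,"y": -0.0221,"z": 0,"rx": 0,"ry": 0,"rz": 0},
    {"x": -0.0076,"y": -0.0221,"z": 0,"rx": 0,"ry": 0,"rz": 0},
    {"x": -0.0076,"y": -0.0221,"z": 0,"rx": 0,"ry": 0,"rz": 0},
    {"x": -0.0076,"y": -0.0221,"z": 0,"rx": 0,"ry": 0,"rz": 0},
    {"x": -0.0076,"y": -0.0221,"z": 0,"rx": 0,"ry": 0,"rz": 0},
    {"x": -0.0205,"y": -0.0075,"z": 0,"rx": 0,"ry": 0,"rz": 0},
    {"x": -0.0205,"y": -0.0075,"z": 0,"rx": 0,"ry": 0,"rz": 0},
    {"x": -0.0205,"y": -0.0075,"z": 0,"rx": 0,"ry": 0,"rz": 0},
    {"x": -0.0205,"y": -0.0075,"z": 0,"rx": 0,"ry": 0,"rz": 0},
    {"x": -0.0205,"y": -0.0075,"z": 0,"rx": 0,"ry": 0,"rz": 0}
  ]
}}

```text
clock: 14.8
tool_pos: [0.5597, 0.0181, 0.0984]
ee_rot: [0.0, -3.142, -0.0]
ft_force: [0.4, 0.3, -2.2]
gripper_width: 0.0158
grip_force: 108.0
```

```bash
python3 look.py; python3 arc.py .5185 .033 .044 .044 -20 -110 10
```

```text
tcp [0.5597 0.0181 0.0984] rot [ 0.0002 -3.1415 -0.0002] F [ 0.4499  0.2556 -2.1744] t 14.8
bowl [237 335 246] [0.5175 0.0349] moved mm [-1.5  1.6]
foot in bowl [ 42.274  -16.8009] 45.490252098909345 -21.674312364387195
  bead r,ang,area 58.0 1.0 8.5
  bead r,ang,area 46.0 49.0 32.5
  bead r,ang,area 55.0 -138.0 179.0
  bead r,ang,area 65.0 83.0 27.0
(0.0103,-0.0154) (0.0095,-0.0144) (0.0117,-0.0127) (0.0135,-0.0107) (0.0150,-0.0085) (0.0162,-0.0060) (0.0169,-0.0034) (0.0172,-0.0008) (0.0172,0.0020) (0.0166,0.0046)
```

Emit:
{"api": "apply_moves", "payload": {
  "targets": [
    {"x": 0.0085,"y": -0.0154,"z": 0,"rx": 0,"ry": 0,"rz": 0},
    {"x": 0.0095,"y": -0.0144,"z": 0,"rx": 0,"ry": 0,"rz": 0},
    {"x": 0.0117,"y": -0.0127,"z": 0,"rx": 0,"ry": 0,"rz": 0},
    {"x": 0.0135,"y": -0.0107,"z": 0,"rx": 0,"ry": 0,"rz": 0},
    {"x": 0.015,"y": -0.0085,"z": 0,"rx": 0,"ry": 0,"rz": 0},
    {"x": 0.0162,"y": -0.006,"z": 0,"rx": 0,"ry": 0,"rz": 0},
    {"x": 0.0169,"y": -0.0034,"z": 0,"rx": 0,"ry": 0,"rz": 0},
    {"x": 0.0172,"y": -0.0008,"z": 0,"rx": 0,"ry": 0,"rz": 0},
    {"x": 0.0172,"y": 0.002,"z": 0,"rx": 0,"ry": 0,"rz": 0},
    {"x": 0.0166,"y": 0.0046,"z": 0,"rx": 0,"ry": 0,"rz": 0}
  ]
}}

```text
clock: 16.1
tool_pos: [0.5025, -0.0072, 0.0989]
ee_rot: [0.001, 3.14, 0.002]
ft_force: [2.8, 4.7, -1.9]
gripper_width: 0.0156
grip_force: 108.2
```

```bash
python3 look.py; python3 arc.py .5185 .033 .044 .044 -110 -200 10
```

```text
tcp [ 0.5025 -0.0072  0.0989] rot [0.0009 3.1395 0.0022] F [ 2.7579  4.6996 -1.9036] t 16.1
bowl [235 333 247] [0.5163 0.031 ] moved mm [-2.7 -2.3]
foot in bowl [-13.7961 -38.2012] 40.6160133576026 -109.85686038664909
  bead r,ang,area 60.0 -93.0 15.5
  bead r,ang,area 58.0 1.0 14.0
  bead r,ang,area 62.0 -127.0 53.0
  bead r,ang,area 47.0 50.0 75.5
  bead r,ang,area 65.0 81.0 62.5
  bead r,ang,area 62.0 131.0 26.5
(0.0119,0.0037) (0.0144,0.0095) (0.0127,0.0117) (0.0107,0.0135) (0.0085,0.0150) (0.0060,0.0162) (0.0034,0.0169) (0.0008,0.0172) (-0.0020,0.0172) (-0.0046,0.0166)
```

Emit:
{"api": "apply_moves", "payload": {
  "targets": [
    {"x": 0.0125,"y": 0.005,"z": 0,"rx": 0,"ry": 0,"rz": 0},
    {"x": 0.0144,"y": 0.0095,"z": 0,"rx": 0,"ry": 0,"rz": 0},
    {"x": 0.0127,"y": 0.0117,"z": 0,"rx": 0,"ry": 0,"rz": 0},
    {"x": 0.0107,"y": 0.0135,"z": 0,"rx": 0,"ry": 0,"rz": 0},
    {"x": 0.0085,"y": 0.015,"z": 0,"rx": 0,"ry": 0,"rz": 0},
    {"x": 0.006,"y": 0.0162,"z": 0,"rx": 0,"ry": 0,"rz": 0},
    {"x": 0.0034,"y": 0.0169,"z": 0,"rx": 0,"ry": 0,"rz": 0},
    {"x": 0.0008,"y": 0.0172,"z": 0,"rx": 0,"ry": 0,"rz": 0},
    {"x": -0.002,"y": 0.0172,"z": 0,"rx": 0,"ry": 0,"rz": 0},
    {"x": -0.0046,"y": 0.0166,"z": 0,"rx": 0,"ry": 0,"rz": 0}
  ]
}}

```text
clock: 17.4
tool_pos: [0.4793, 0.0466, 0.0992]
ee_rot: [-0.003, 3.137, -0.005]
ft_force: [5.6, -3.5, -0.3]
gripper_width: 0.0157
grip_force: 108.3
```

```bash
python3 look.py; python3 arc.py .5185 .033 .044 .044 -200 -290 10
```

```text
tcp [0.4793 0.0466 0.0992] rot [-0.003   3.1367 -0.0045] F [ 5.5806 -3.5256 -0.2987] t 17.4
bowl [233 331 245] [0.5105 0.0319] moved mm [-8.5 -1.4]
foot in bowl [-31.1668  14.7246] 34.470045286797706 154.71181102366228
  bead r,ang,area 59.0 -94.0 15.5
  bead r,ang,area 59.0 0.0 12.5
  bead r,ang,area 67.0 -127.0 69.0
  bead r,ang,area 47.0 48.0 71.5
  bead r,ang,area 64.0 -166.0 57.0
  bead r,ang,area 65.0 80.0 68.0
  bead r,ang,area 66.0 165.0 9.0
  bead r,ang,area 61.0 125.0 13.5
(-0.0008,0.0175) (-0.0095,0.0144) (-0.0117,0.0127) (-0.0135,0.0107) (-0.0150,0.0085) (-0.0162,0.0060) (-0.0169,0.0034) (-0.0172,0.0008) (-0.0172,-0.0020) (-0.0166,-0.0046)
```

Emit:
{"api": "apply_moves", "payload": {
  "targets": [
    {"x": -0.004,"y": 0.016,"z": 0,"rx": 0,"ry": 0,"rz": 0},
    {"x": -0.0095,"y": 0.0144,"z": 0,"rx": 0,"ry": 0,"rz": 0},
    {"x": -0.0117,"y": 0.0127,"z": 0,"rx": 0,"ry": 0,"rz": 0},
    {"x": -0.0135,"y": 0.0107,"z": 0,"rx": 0,"ry": 0,"rz": 0},
    {"x": -0.015,"y": 0.0085,"z": 0,"rx": 0,"ry": 0,"rz": 0},
    {"x": -0.0162,"y": 0.006,"z": 0,"rx": 0,"ry": 0,"rz": 0},
    {"x": -0.0169,"y": 0.0034,"z": 0,"rx": 0,"ry": 0,"rz": 0},
    {"x": -0.0172,"y": 0.0008,"z": 0,"rx": 0,"ry": 0,"rz": 0},
    {"x": -0.0172,"y": -0.002,"z": 0,"rx": 0,"ry": 0,"rz": 0},
    {"x": -0.0166,"y": -0.0046,"z": 0,"rx": 0,"ry": 0,"rz": 0}
  ]
}}

```text
clock: 18.7
tool_pos: [0.5301, 0.0727, 0.0974]
ee_rot: [0.002, -3.135, 0.005]
ft_force: [-2.1, -5.0, -2.0]
gripper_width: 0.0154
grip_force: 108.3
```

```bash
python3 look.py; python3 arc.py .5185 .033 .044 .044 -290 -380 10
```

```text
tcp [0.5301 0.0727 0.0974] rot [ 0.0021 -3.1349  0.0048] F [-2.1176 -5.039  -2.0443] t 18.7
bowl [238 334 242] [0.5111 0.0417] moved mm [-7.9  8.4]
foot in bowl [18.9732 30.9722] 36.32160414927104 58.50879214724807
  bead r,ang,area 58.0 -2.0 13.0
  bead r,ang,area 59.0 -97.0 18.5
  bead r,ang,area 67.0 -129.0 72.5
  bead r,ang,area 59.0 33.0 71.5
  bead r,ang,area 66.0 66.0 18.0
  bead r,ang,area 64.0 -168.0 67.0
  bead r,ang,area 61.0 118.0 14.0
  bead r,ang,area 63.0 153.0 50.5
(-0.0213,-0.0023) (-0.0144,-0.0095) (-0.0127,-0.0117) (-0.0107,-0.0135) (-0.0085,-0.0150) (-0.0060,-0.0162) (-0.0034,-0.0169) (-0.0008,-0.0172) (0.0020,-0.0172) (0.0046,-0.0166)
```

Emit:
{"api": "apply_moves", "payload": {
  "targets": [
    {"x": -0.018,"y": -0.0045,"z": 0,"rx": 0,"ry": 0,"rz": 0},
    {"x": -0.0144,"y": -0.0095,"z": 0,"rx": 0,"ry": 0,"rz": 0},
    {"x": -0.0127,"y": -0.0117,"z": 0,"rx": 0,"ry": 0,"rz": 0},
    {"x": -0.0107,"y": -0.0135,"z": 0,"rx": 0,"ry": 0,"rz": 0},
    {"x": -0.0085,"y": -0.015,"z": 0,"rx": 0,"ry": 0,"rz": 0},
    {"x": -0.006,"y": -0.0162,"z": 0,"rx": 0,"ry": 0,"rz": 0},
    {"x": -0.0034,"y": -0.0169,"z": 0,"rx": 0,"ry": 0,"rz": 0},
    {"x": -0.0008,"y": -0.0172,"z": 0,"rx": 0,"ry": 0,"rz": 0},
    {"x": 0.002,"y": -0.0172,"z": 0,"rx": 0,"ry": 0,"rz": 0},
    {"x": 0.0046,"y": -0.0166,"z": 0,"rx": 0,"ry": 0,"rz": 0}
  ]
}}

```text
clock: 20.0
tool_pos: [0.5564, 0.0195, 0.0973]
ee_rot: [-0.001, -3.134, -0.004]
ft_force: [-3.8, 1.0, -0.5]
gripper_width: 0.0154
grip_force: 108.2
```

```bash
python3 look.py; python3 arc.py .5185 .033 .044 .046 -20 -110 10
```

```text
tcp [0.5564 0.0195 0.0973] rot [-0.0013 -3.1337 -0.0036] F [-3.8467  1.0075 -0.526 ] t 20.0
bowl [240 338 245] [0.52 0.04] moved mm [1.  6.7]
foot in bowl [ 36.3968 -20.5144] 41.77994716151103 -29.407003828717226
  bead r,ang,area 58.0 -99.0 20.5
  bead r,ang,area 62.0 12.0 14.5
  bead r,ang,area 67.0 -133.0 77.0
  bead r,ang,area 66.0 62.0 35.0
  bead r,ang,area 65.0 -169.0 44.5
(-0.0020,-0.0177) (0.0092,-0.0148) (0.0114,-0.0132) (0.0134,-0.0113) (0.0151,-0.0091) (0.0164,-0.0067) (0.0173,-0.0040) (0.0178,-0.0013) (0.0179,0.0015) (0.0175,0.0043)
```

Emit:
{"api": "apply_moves", "payload": {
  "targets": [
    {"x": 0.002,"y": -0.0175,"z": 0,"rx": 0,"ry": 0,"rz": 0},
    {"x": 0.0092,"y": -0.0148,"z": 0,"rx": 0,"ry": 0,"rz": 0},
    {"x": 0.0114,"y": -0.0132,"z": 0,"rx": 0,"ry": 0,"rz": 0},
    {"x": 0.0134,"y": -0.0113,"z": 0,"rx": 0,"ry": 0,"rz": 0},
    {"x": 0.0151,"y": -0.0091,"z": 0,"rx": 0,"ry": 0,"rz": 0},
    {"x": 0.0164,"y": -0.0067,"z": 0,"rx": 0,"ry": 0,"rz": 0},
    {"x": 0.0173,"y": -0.004,"z": 0,"rx": 0,"ry": 0,"rz": 0},
    {"x": 0.0178,"y": -0.0013,"z": 0,"rx": 0,"ry": 0,"rz": 0},
    {"x": 0.0179,"y": 0.0015,"z": 0,"rx": 0,"ry": 0,"rz": 0},
    {"x": 0.0175,"y": 0.0043,"z": 0,"rx": 0,"ry": 0,"rz": 0}
  ]
}}

```text
clock: 21.3
tool_pos: [0.5047, -0.0098, 0.0989]
ee_rot: [0.001, 3.139, 0.001]
ft_force: [3.7, 3.9, -0.5]
gripper_width: 0.0155
grip_force: 108.2
```

```bash
python3 look.py; python3 arc.py .5185 .033 .046 .046 -110 -200 10
```

```text
tcp [ 0.5047 -0.0098  0.0989] rot [0.0005 3.1395 0.0011] F [ 3.7469  3.8985 -0.5322] t 21.3
bowl [233 330 246] [0.5112 0.0299] moved mm [-7.8 -3.4]
foot in bowl [ -6.536  -39.6313] 40.16668107355622 -99.36495716544582
  bead r,ang,area 58.0 8.0 17.5
  bead r,ang,area 63.0 -111.0 19.0
  bead r,ang,area 69.0 -133.0 72.0
  bead r,ang,area 66.0 57.0 71.5
  bead r,ang,area 65.0 106.0 32.5
  bead r,ang,area 63.0 141.0 26.0
(0.0182,0.0058) (0.0150,0.0100) (0.0133,0.0122) (0.0112,0.0141) (0.0089,0.0157) (0.0063,0.0169) (0.0036,0.0177) (0.0008,0.0180) (-0.0020,0.0179) (-0.0048,0.0174)
```

Emit:
{"api": "apply_moves", "payload": {
  "targets": [
    {"x": 0.016,"y": 0.006,"z": 0,"rx": 0,"ry": 0,"rz": 0},
    {"x": 0.014,"y": 0.01,"z": 0,"rx": 0,"ry": 0,"rz": 0},
    {"x": 0.0125,"y": 0.0122,"z": 0,"rx": 0,"ry": 0,"rz": 0},
    {"x": 0.0105,"y": 0.0141,"z": 0,"rx": 0,"ry": 0,"rz": 0},
    {"x": 0.0085,"y": 0.0157,"z": 0,"rx": 0,"ry": 0,"rz": 0},
    {"x": 0.006,"y": 0.0169,"z": 0,"rx": 0,"ry": 0,"rz": 0},
    {"x": 0.0034,"y": 0.0177,"z": 0,"rx": 0,"ry": 0,"rz": 0},
    {"x": 0.0008,"y": 0.018,"z": 0,"rx": 0,"ry": 0,"rz": 0},
    {"x": -0.002,"y": 0.0179,"z": 0,"rx": 0,"ry": 0,"rz": 0},
    {"x": -0.0048,"y": 0.0174,"z": 0,"rx": 0,"ry": 0,"rz": 0}
  ]
}}

```text
clock: 22.6
tool_pos: [0.4789, 0.0484, 0.0986]
ee_rot: [-0.001, 3.14, -0.001]
ft_force: [2.7, -2.0, -1.2]
gripper_width: 0.0156
grip_force: 108.2
```

```bash
python3 look.py; python3 arc.py .5185 .033 .044 .046 -200 -290 10
```

```text
tcp [0.4789 0.0484 0.0986] rot [-0.0012  3.1405 -0.0012] F [ 2.7446 -2.0286 -1.1612] t 22.6
bowl [232 329 246] [0.5099 0.0287] moved mm [-9.1 -4.6]
foot in bowl [-30.9278  19.6854] 36.66118462922869 147.5234837258517
  bead r,ang,area 58.0 6.0 16.0
  bead r,ang,area 67.0 -125.0 71.5
  bead r,ang,area 65.0 57.0 71.5
  bead r,ang,area 66.0 -154.0 68.0
  bead r,ang,area 65.0 176.0 60.5
  bead r,ang,area 66.0 105.0 34.5
(-0.0002,0.0135) (-0.0092,0.0148) (-0.0114,0.0132) (-0.0134,0.0113) (-0.0151,0.0091) (-0.0164,0.0067) (-0.0173,0.0040) (-0.0178,0.0013) (-0.0179,-0.0015) (-0.0175,-0.0043)
```

Emit:
{"api": "apply_moves", "payload": {
  "targets": [
    {"x": -0.003,"y": 0.0145,"z": 0,"rx": 0,"ry": 0,"rz": 0},
    {"x": -0.0092,"y": 0.0148,"z": 0,"rx": 0,"ry": 0,"rz": 0},
    {"x": -0.0114,"y": 0.0132,"z": 0,"rx": 0,"ry": 0,"rz": 0},
    {"x": -0.0134,"y": 0.0113,"z": 0,"rx": 0,"ry": 0,"rz": 0},
    {"x": -0.0151,"y": 0.0091,"z": 0,"rx": 0,"ry": 0,"rz": 0},
    {"x": -0.0164,"y": 0.0067,"z": 0,"rx": 0,"ry": 0,"rz": 0},
    {"x": -0.0173,"y": 0.004,"z": 0,"rx": 0,"ry": 0,"rz": 0},
    {"x": -0.0178,"y": 0.0013,"z": 0,"rx": 0,"ry": 0,"rz": 0},
    {"x": -0.0179,"y": -0.0015,"z": 0,"rx": 0,"ry": 0,"rz": 0},
    {"x": -0.0175,"y": -0.0043,"z": 0,"rx": 0,"ry": 0,"rz": 0}
  ]
}}

```text
clock: 23.9
tool_pos: [0.5304, 0.0752, 0.0975]
ee_rot: [0.0, -3.132, 0.002]
ft_force: [-4.3, -3.6, -0.9]
gripper_width: 0.0156
grip_force: 108.6
```

```bash
python3 look.py; python3 arc.py .5185 .033 .046 .046 -290 -380 10
```

```text
tcp [0.5304 0.0752 0.0975] rot [ 0.0002 -3.132   0.0021] F [-4.3393 -3.5783 -0.8947] t 23.9
bowl [237 334 242] [0.5105 0.041 ] moved mm [-8.5  7.7]
foot in bowl [19.8756 34.2796] 39.62483760187204 59.89445810448255
  bead r,ang,area 58.0 4.0 12.5
  bead r,ang,area 66.0 -127.0 70.0
  bead r,ang,area 69.0 47.0 58.5
  bead r,ang,area 65.0 -157.0 69.5
  bead r,ang,area 70.0 85.0 9.5
  bead r,ang,area 63.0 172.0 59.5
  bead r,ang,area 63.0 126.0 28.0
(-0.0220,-0.0047) (-0.0150,-0.0100) (-0.0133,-0.0122) (-0.0112,-0.0141) (-0.0089,-0.0157) (-0.0063,-0.0169) (-0.0036,-0.0177) (-0.0008,-0.0180) (0.0020,-0.0179) (0.0048,-0.0174)
```

Emit:
{"api": "apply_moves", "payload": {
  "targets": [
    {"x": -0.0195,"y": -0.006,"z": 0,"rx": 0,"ry": 0,"rz": 0},
    {"x": -0.015,"y": -0.01,"z": 0,"rx": 0,"ry": 0,"rz": 0},
    {"x": -0.0133,"y": -0.0122,"z": 0,"rx": 0,"ry": 0,"rz": 0},
    {"x": -0.0112,"y": -0.0141,"z": 0,"rx": 0,"ry": 0,"rz": 0},
    {"x": -0.0089,"y": -0.0157,"z": 0,"rx": 0,"ry": 0,"rz": 0},
    {"x": -0.0063,"y": -0.0169,"z": 0,"rx": 0,"ry": 0,"rz": 0},
    {"x": -0.0036,"y": -0.0177,"z": 0,"rx": 0,"ry": 0,"rz": 0},
    {"x": -0.0008,"y": -0.018,"z": 0,"rx": 0,"ry": 0,"rz": 0},
    {"x": 0.002,"y": -0.0179,"z": 0,"rx": 0,"ry": 0,"rz": 0},
    {"x": 0.0048,"y": -0.0174,"z": 0,"rx": 0,"ry": 0,"rz": 0}
  ]
}}

```text
clock: 25.2
tool_pos: [0.5621, 0.0192, 0.0983]
ee_rot: [-0.003, -3.14, -0.007]
ft_force: [-3.5, 4.3, -0.7]
gripper_width: 0.0157
grip_force: 108.2
```

```bash
python3 look.py; python3 arc.py .5185 .033 .046 .047 -20 -65 5
```

```text
tcp [0.5621 0.0192 0.0983] rot [-0.0035 -3.14   -0.0072] F [-3.4795  4.2583 -0.6737] t 25.2
bowl [243 341 247] [0.5272 0.0403] moved mm [8.2 7. ]
foot in bowl [ 34.9534 -21.1056] 40.831157338078704 -31.12448701922376
  bead r,ang,area 70.0 33.0 56.5
  bead r,ang,area 66.0 -130.0 76.5
  bead r,ang,area 65.0 -158.0 58.5
  bead r,ang,area 62.0 84.0 29.5
  bead r,ang,area 62.0 169.0 37.0
(0.0074,-0.0193) (0.0096,-0.0154) (0.0120,-0.0138) (0.0140,-0.0118) (0.0158,-0.0095)
```

Emit:
{"api": "apply_moves", "payload": {
  "targets": [
    {"x": 0.0074,"y": -0.0193,"z": 0,"rx": 0,"ry": 0,"rz": 0},
    {"x": 0.0096,"y": -0.0154,"z": 0,"rx": 0,"ry": 0,"rz": 0},
    {"x": 0.012,"y": -0.0138,"z": 0,"rx": 0,"ry": 0,"rz": 0},
    {"x": 0.014,"y": -0.0118,"z": 0,"rx": 0,"ry": 0,"rz": 0},
    {"x": 0.0158,"y": -0.0095,"z": 0,"rx": 0,"ry": 0,"rz": 0}
  ]
}}

```text
clock: 25.88
tool_pos: [0.5405, -0.011, 0.099]
ee_rot: [-0.0, 3.138, -0.001]
ft_force: [-0.4, -0.3, -2.0]
gripper_width: 0.0159
grip_force: 108.2
```

```bash
python3 look.py
```

```text
tcp [ 0.5405 -0.011   0.099 ] rot [-0.0003  3.1375 -0.001 ] F [-0.4468 -0.3415 -1.9866] t 25.875
bowl [243 341 249] [0.5302 0.0371] moved mm [11.2  3.8]
foot in bowl [ 10.3711 -48.0783] 49.18420166643678 -77.82705462335508
  bead r,ang,area 67.0 -129.0 64.0
  bead r,ang,area 69.0 35.0 64.5
  bead r,ang,area 67.0 -157.0 25.0
  bead r,ang,area 65.0 85.0 34.0
  bead r,ang,area 62.0 122.0 32.0
```

Emit:
{"api": "apply_moves", "payload": {
  "targets": [
    {"x": 0.0065,"y": 0.027,"z": 0,"rx": 0,"ry": 0,"rz": 0},
    {"x": 0.0065,"y": 0.027,"z": 0,"rx": 0,"ry": 0,"rz": 0},
    {"x": 0.0065,"y": 0.027,"z": 0,"rx": 0,"ry": 0,"rz": 0},
    {"x": 0.0065,"y": 0.027,"z": 0,"rx": 0,"ry": 0,"rz": 0},
    {"x": 0.021,"y": -0.006,"z": 0,"rx": 0,"ry": 0,"rz": 0},
    {"x": 0.021,"y": -0.006,"z": 0,"rx": 0,"ry": 0,"rz": 0},
    {"x": 0.021,"y": -0.006,"z": 0,"rx": 0,"ry": 0,"rz": 0},
    {"x": 0.021,"y": -0.006,"z": 0,"rx": 0,"ry": 0,"rz": 0},
    {"x": 0.021,"y": -0.006,"z": 0,"rx": 0,"ry": 0,"rz": 0},
    {"x": 0,"y": 0,"z": 0,"rx": 0,"ry": 0,"rz": 0}
  ]
}}

```text
clock: 27.18
tool_pos: [0.4882, 0.0206, 0.0994]
ee_rot: [0.001, 3.137, 0.001]
ft_force: [3.9, 0.9, -2.3]
gripper_width: 0.0157
grip_force: 108.1
```

```bash
python3 look.py
```

```text
tcp [0.4882 0.0206 0.0994] rot [0.0013 3.1368 0.0009] F [ 3.8517  0.8894 -2.3389] t 27.175
bowl [239 336 247] [0.5209 0.0352] moved mm [1.9 1.9]
foot in bowl [-32.6846 -14.5946] 35.79505994623579 -155.93787478297173
  bead r,ang,area 68.0 -129.0 58.0
  bead r,ang,area 68.0 33.0 64.0
  bead r,ang,area 69.0 -158.0 39.5
  bead r,ang,area 63.0 86.0 64.5
  bead r,ang,area 62.0 122.0 28.5
```

The bowl is within about 3 mm of its start. Next I withdraw from the beads, lift, and carry the stirrer to the board.

Emit:
{"api": "apply_moves", "payload": {
  "targets": [
    {"x": -0.03,"y": 0,"z": 0,"rx": 0,"ry": 0,"rz": 0},
    {"x": -0.03,"y": 0,"z": 0,"rx": 0,"ry": 0,"rz": 0},
    {"x": 0,"y": 0,"z": -0.03,"rx": 0,"ry": 0,"rz": 0},
    {"x": 0,"y": 0,"z": -0.07,"rx": 0,"ry": 0,"rz": 0},
    {"x": 0,"y": 0,"z": -0.08,"rx": 0,"ry": 0,"rz": 0},
    {"x": 0,"y": 0,"z": -0.07,"rx": 0,"ry": 0,"rz": 0},
    {"x": 0,"y": 0,"z": 0,"rx": 0,"ry": 0,"rz": 0}
  ]
}}

```text
clock: 28.1
tool_pos: [0.5118, 0.0208, 0.2008]
ee_rot: [-0.0, 3.137, 0.0]
ft_force: [0.3, 0.2, -2.8]
gripper_width: 0.0158
grip_force: 108.2
```

Emit:
{"api": "apply_moves", "payload": {
  "targets": [
    {"x": -0.015,"y": -0.097,"z": 0,"rx": 0,"ry": 0,"rz": 0},
    {"x": -0.015,"y": -0.097,"z": 0,"rx": 0,"ry": 0,"rz": 0},
    {"x": -0.015,"y": -0.097,"z": 0,"rx": 0,"ry": 0,"rz": 0},
    {"x": -0.015,"y": -0.097,"z": 0,"rx": 0,"ry": 0,"rz": 0},
    {"x": -0.015,"y": -0.097,"z": 0,"rx": 0,"ry": 0,"rz": 0},
    {"x": -0.015,"y": -0.097,"z": 0,"rx": 0,"ry": 0,"rz": 0},
    {"x": -0.015,"y": -0.097,"z": 0,"rx": 0,"ry": 0,"rz": 0},
    {"x": -0.015,"y": -0.097,"z": 0,"rx": 0,"ry": 0,"rz": 0},
    {"x": -0.015,"y": -0.097,"z": 0,"rx": 0,"ry": 0,"rz": 0},
    {"x": 0,"y": 0,"z": 0,"rx": 0,"ry": 0,"rz": 0}
  ]
}}

```text
clock: 29.35
tool_pos: [0.5639, -0.3306, 0.196]
ee_rot: [-0.005, -3.138, -0.002]
ft_force: [0.5, 0.4, -1.9]
gripper_width: 0.0156
grip_force: 108.3
```

Emit:
{"api": "apply_moves", "payload": {
  "targets": [
    {"x": 0,"y": 0,"z": 0.05,"rx": 0,"ry": 0,"rz": 0},
    {"x": 0,"y": 0,"z": 0.06,"rx": 0,"ry": 0,"rz": 0},
    {"x": 0,"y": 0,"z": 0.05,"rx": 0,"ry": 0,"rz": 0},
    {"x": 0,"y": 0,"z": 0.03,"rx": 0,"ry": 0,"rz": 0},
    {"x": 0,"y": 0,"z": 0,"rx": 0,"ry": 0,"rz": 0},
    {"x": 0,"y": 0,"z": 0,"rx": 0,"ry": 0,"rz": 0}
  ]
}}

```text
clock: 30.1
tool_pos: [0.5652, -0.3285, 0.1232]
ee_rot: [-0.0, 3.14, -0.001]
ft_force: [-0.2, -0.6, -1.1]
gripper_width: 0.0156
grip_force: 108.3
```

```bash
python3 - <<'E'
from h import *
np.set_printoptions(precision=4,suppress=True)
s=env.get_state();print(s["tool_pos"],s["ee_rot"],s["clock"],s["ft_force"])
a=env.camera("wrist");b=env.camera("scene");x,y,z=s["tool_pos"];zb=z-.0889
print("scene foot bottom,top,stem top",proj("scene",[[x,y,zb],[x,y,zb+.022],[x,y,zb+.135]]),"wrist foot",wproj(s,[x,y,zb+.022]))
can=np.zeros((560,800,3),'uint8');can[:300,:400]=a[100:400,120:520];can[:,420:770]=cv2.resize(b[230:430,70:195],(350,560));can[310:550,:380]=cv2.resize(b[150:270,220:410],(380,240))
cv2.imwrite("pics/c9.png",can[:,:,::-1]);m,f=bowlpos(b);print(m,f.x)
E
```

```text
[ 0.5652 -0.3285  0.1232] [-0.0003  3.1405 -0.0007] 30.1 [-0.1594 -0.6449 -1.1265]
scene foot bottom,top,stem top [[137.2043 356.8319]
 [132.4308 350.0998]
 [103.5679 309.3945]] wrist foot [327.1026 250.8801]
[239 336 247] [0.5209 0.0352]
```

View pics/c9.png

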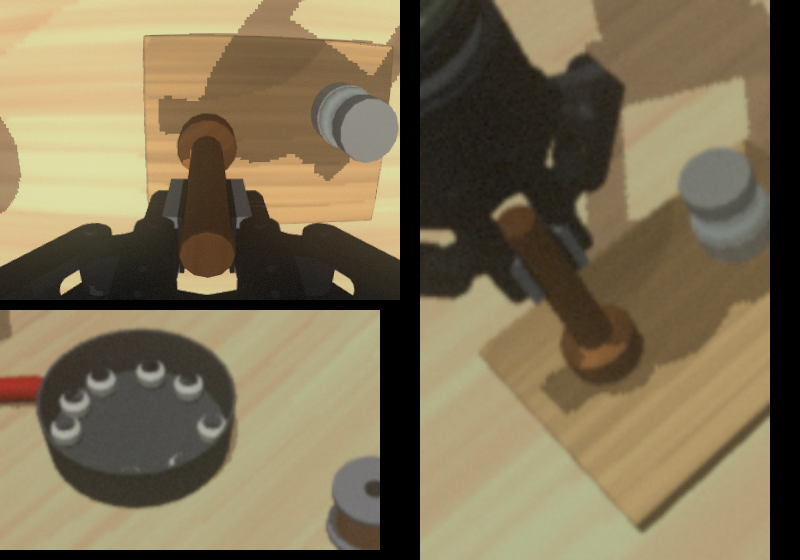

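The picture shows the stirrer upright over the free half of the board, with its foot at (594,345) clear of the jar. The beads lie along the bowl wall and the bowl is in place. Next I lower onto the board.

Emit:
{"api": "apply_moves", "payload": {
  "targets": [
    {"x": 0,"y": 0,"z": 0.02,"rx": 0,"ry": 0,"rz": 0},
    {"x": 0,"y": 0,"z": 0.015,"rx": 0,"ry": 0,"rz": 0},
    {"x": 0,"y": 0,"z": 0.006,"rx": 0,"ry": 0,"rz": 0},
    {"x": 0,"y": 0,"z": 0,"rx": 0,"ry": 0,"rz": 0},
    {"x": 0,"y": 0,"z": 0,"rx": 0,"ry": 0,"rz": 0}
  ]
}}

```text
clock: 30.82
tool_pos: [0.5649, -0.3286, 0.1062]
ee_rot: [0.0, 3.141, -0.0]
ft_force: [0.9, 0.2, -1.8]
gripper_width: 0.0157
grip_force: 108.3
```

Emit:
{"api": "apply_moves", "payload": {
  "targets": [
    {"x": 0,"y": 0,"z": 0.004,"rx": 0,"ry": 0,"rz": 0},
    {"x": 0,"y": 0,"z": 0,"rx": 0,"ry": 0,"rz": 0}
  ]
}}

```text
clock: 31.08
tool_pos: [0.5648, -0.3284, 0.1044]
ee_rot: [0.0, -3.142, -0.0]
ft_force: [-0.2, 0.1, -1.9]
gripper_width: 0.0157
grip_force: 108.3
```

Emit:
{"api": "apply_moves", "payload": {
  "targets": [
    {"x": 0,"y": 0,"z": 0.002,"rx": 0,"ry": 0,"rz": 0},
    {"x": 0,"y": 0,"z": 0.001,"rx": 0,"ry": 0,"rz": 0},
    {"x": 0,"y": 0,"z": 0,"rx": 0,"ry": 0,"rz": 0}
  ]
}}

```text
clock: 31.45
tool_pos: [0.5649, -0.3285, 0.1039]
ee_rot: [-0.0, 3.141, -0.0]
ft_force: [-1.3, 0.3, 3.2]
gripper_width: 0.0158
grip_force: 108.7
```

Emit:
{"api": "apply_moves", "payload": {
  "targets": [
    {"x": 0,"y": 0,"z": 0,"rx": 0,"ry": 0,"rz": 0},
    {"x": 0,"y": 0,"z": 0,"rx": 0,"ry": 0,"rz": 0},
    {"x": 0,"y": 0,"z": 0,"rx": 0,"ry": 0,"rz": 0},
    {"x": 0,"y": 0,"z": 0,"rx": 0,"ry": 0,"rz": 0},
    {"x": 0,"y": 0,"z": 0,"rx": 0,"ry": 0,"rz": 0},
    {"x": 0,"y": 0,"z": 0,"rx": 0,"ry": 0,"rz": 0}
  ],
  "gripper": 0.3,
  "newtons": 20
}}

```text
clock: 32.2
tool_pos: [0.5648, -0.3285, 0.1033]
ee_rot: [-0.0, 3.142, 0.0]
ft_force: [-0.5, -0.5, -0.3]
gripper_width: 0.0554
grip_force: 0.0
```

Emit:
{"api": "apply_moves", "payload": {
  "targets": [
    {"x": 0,"y": 0,"z": -0.02,"rx": 0,"ry": 0,"rz": 0},
    {"x": 0,"y": 0,"z": -0.06,"rx": 0,"ry": 0,"rz": 0},
    {"x": 0,"y": 0,"z": -0.1,"rx": 0,"ry": 0,"rz": 0},
    {"x": 0,"y": 0,"z": -0.1,"rx": 0,"ry": 0,"rz": 0},
    {"x": 0,"y": 0,"z": -0.06,"rx": 0,"ry": 0,"rz": 0},
    {"x": 0,"y": 0,"z": 0,"rx": 0,"ry": 0,"rz": 0},
    {"x": 0,"y": 0,"z": 0,"rx": 0,"ry": 0,"rz": 0}
  ]
}}

```text
clock: 33.08
tool_pos: [0.5642, -0.3281, 0.2382]
ee_rot: [-0.0, -3.14, -0.002]
ft_force: [-0.3, -0.9, 0.5]
gripper_width: 0.0555
grip_force: 0.0
```

```bash
python3 look.py; python3 - <<'E'
from h import *
b=env.camera("scene");w=env.camera("wrist");can=np.zeros((560,800,3),'uint8');can[:,420:770]=cv2.resize(b[230:430,70:195],(350,560));can[:300,:400]=cv2.resize(w,(400,300));can[310:550,:380]=cv2.resize(b[150:270,220:410],(380,240))
cv2.imwrite("pics/c10.png",can[:,:,::-1])
E
```

```text
tcp [ 0.5642 -0.3281  0.2382] rot [-0.0001 -3.14   -0.0018] F [-0.3254 -0.886   0.4782] t 33.075
bowl [239 336 248] [0.5224 0.0336] moved mm [3.4 0.3]
foot in bowl [  41.7833 -361.747 ] 364.1520462569275 -83.411287344577
  bead r,ang,area 67.0 35.0 64.0
  bead r,ang,area 67.0 -133.0 71.5
  bead r,ang,area 66.0 -161.0 69.5
  bead r,ang,area 65.0 87.0 67.0
  bead r,ang,area 64.0 167.0 62.0
  bead r,ang,area 64.0 123.0 63.5
```

View pics/c10.png

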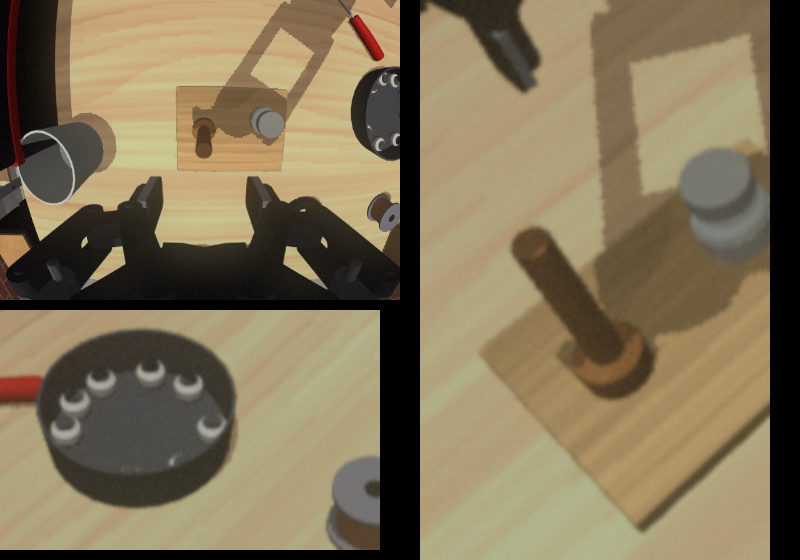

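The stirrer stands upright on the board, with its foot at (613,362) wholly on it. The jar is untouched, the bowl is back within about 3 mm, and the beads are inside. I'm handing in.

```bash
python3 -c "
from plant import env
print(env.finish_job())"
```

```text
the job is handed in; nothing more can be done
None
```

I handed the job in at about 33 s: two clockwise turns done, stirrer upright on the board, beads in the bowl, jar and spool not touched; but two wider first attempts slid the bowl up to about 38 mm before I pushed it back to within about 3 mm, the two counted turns began about 20° clockwise of the far side, and only six of the eight beads were clearly visible at the end, with two mostly hidden by the rim.

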